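# Clamp a sample cell in the screw press to its set force

## Task

Push the flat sample cell gently along its channel under the screw press until it sits fully home against the steel back stop. Then turn the black knob clockwise to clamp the cell until the sprung steel indicator tab pops out of the grey housing, stop there without over-tightening, and let go. The tab must be released by the screw alone: do not press the cell down, pull the tab or slacken the screw again, and leave the jar, dropper bottle and slide box where they are.

Things in the scene. Friction and masses are not known exactly. Their poses are not given: they have to be found in the camera images.
- press: Screw press fixed on the bench: base 128 x 116 mm, straight channel between two rails (53 mm apart, tops at 34 mm) and an aluminium bridge over it (30 mm in x, 112 in y, underside at 79, top at 97 mm height). Origin: on the bench, on the vertical screw axis; x along the channel to its closed rear, y left, z up. Channel mouth at x = -82 mm.
- back_stop: Steel stop, 69 mm wide, across the closed rear of the channel. Origin in the middle of the face that the cell meets, at 22 mm height; axes as the press's. The cell is fully home when its rear face touches this face: cell_center then lies at x = -55 mm in this frame. Bear on it with less than 25 N.
- cell_center (a point): Centre of the loose flat cell: white plate on a dark seal and aluminium plate, 110 (x, along the channel) x 50 x 20 mm, 0.15 to 0.31 kg. It lies flat (underside at 22, top at 42 mm height) with 1.5 mm play each side, and starts 24 to 40 mm short of home, its front end sticking out of the mouth. It slides at 1 to 4 N. At home its front face is 80 mm before the screw axis.
- cell: Same cell; origin at the centre of its underside, axes as cell_center. It lies on the channel's sprung steel bed (platen, press x -80 to 30 mm). Loaded by the screw the bed starts to sink at about 10 N, then 1 mm per 6 N. At a depth that differs each time and cannot be seen (screw force about 13 to 21 N) it frees the tab. Over 25 N of screw force is over-tight.
- knob_grip (a point): Centre of the black fluted round knob on top of the bridge, on the screw axis, at 126 mm height (the height to grip). The knob is 36 mm in diameter and 30 mm tall (111 to 141 mm), on a thin neck, and stays at this height as it turns.
- knob (a joint): Knob angle in rad; grows as it turns clockwise seen from above, up to 5.5. 1 rad drives the ram down 2.5 mm. Starts at 0 to 0.6; 1 to 4 rad in all clamp the cell. It turns stiffly (about 0.1 N m free, up to 0.17 N m under load) and stays where it is left.
- ram: Steel ram under the bridge on the screw axis, with a round foot, 28 mm across, that presses on the cell. Origin = press origin lowered by the ram's travel. The foot is screwed in by an amount that differs each time and is not measured: its underside lies 45 to 48 mm above this origin, so 1.5 to 6 mm above the cell at the start. The knob angle at which it grips cannot be foretold.
- tab_tip (a point): Middle of the front end of the indicator tab, a steel tongue with a head 16 mm wide, 12 mm tall, in the front of the small grey housing right of the channel (press frame y -46, z 24.5 mm). Held in: x = -64 mm in the press frame. Released, it springs out at once by 18 mm towards the channel's mouth end, to x = -82 mm, and stays out.
- jar_center (a point): Bystander: clear sample jar with white lid, 54 mm in diameter, 57 mm tall; its centre. Leave alone.
- dropper_center (a point): Bystander: brown dropper bottle, 33 mm in diameter, 102 mm tall; its centre. Leave alone.
- slides_center (a point): Bystander: clear slide box, 36 x 78 x 23 mm; its centre. Leave alone.

How it is judged:
On the way, in this order (a step that is already met when the one before it is completed fails the run):
1. the cell sits fully home against the back stop (within about 2 mm) (x of cell_center in the frame of back_stop above -0.0572 m), for 0.2 s.
2. the screw has clamped the home cell and the tab has popped out (x of cell_center in the frame of back_stop above -0.0572 m and x of tab_tip in the frame of press below -0.076 m and contact force between ram and cell above 10 N), for 0.2 s.
At the end, for the whole second after the job is handed in: The cell lies flat and at rest, home against the back stop (within about 2 mm), clamped by the ram with more than 10 N; the tab is out (at least 12 of its 18 mm); the knob is still (all of step 2 and angle between cell's own z axis and vertical below 0.06 rad and linear speed of cell below 0.02 m/s and velocity of joint knob between -0.05 and 0.05 rad/s); the robot touches nothing.
It fails at once if the cell is over-tightened: more than 25 N between ram and cell (contact force between ram and cell above 25 N).
It fails at once if the cell is rammed against the back stop with more than 25 N (contact force between cell and back_stop above 25 N).
It fails at once if the tab is out without the screw clamping the cell (pressed or pulled free, or the screw slackened again) (x of tab_tip in the frame of press below -0.076 m and contact force between ram and cell below 8 N).
It fails at once if the jar, the dropper bottle or the slide box is disturbed (moved more than 15 mm) (distance of any of jar_center, dropper_center, slides_center from where it was at the start of the episode above 0.015 m).
It also fails if it takes over 64 s, if anything falls off the work surface, if the arm or the gripper's body presses on something with over 40 N, if the wrist force passes 120 N, or if a joint passes its speed limit or range.

## Robot

A 6-joint arm with a two-finger parallel gripper is mounted at the origin on a cart in front of the work surface, level with it; the furniture and walls round the work are solid. World frame = base frame: x ahead of the robot, y to its left, z up, the work surface at z = 0. Lengths are in m, angles in rad, forces in N, time in s.
With the tool pointing down it reaches from about 0.375 to 0.925 m from the base axis. Payload 5.7 kg.
Tool frame: the origin (TCP) lies midway between the tips of the shut fingers; the grasp point (between the pads) lies 19 mm behind it; x points along the fingers, y is the direction in which the jaws open and shut, and the axes are right-handed (so a half turn about x gives the same grasp; the last joint's range is limited). The gripper opens to 85 mm and grips with 20 to 120 N. Pads are 22 mm wide; open, the fingers measure 114 mm over their backs; the gripper's body (76 mm by 85 mm) begins 54 mm behind the grasp point. The pads swing forward as they close: fully open they stand 13 mm farther back than shut.
Start: joints at [-1.223, 0.359, 1.51, -0, 1.272, -0.115], TCP at [0.268, -0.537, 0.231] pointing down, gripper open.
Joint ranges: [-2.97, 2.97], [-1.01, 2.36], [0.21, 2.38], [-0.96, 4.11], [0.2, 2.71], [-2.98, 2.98]. Speed limits (rad/s): [2.39, 2.39, 3.14, 3.14, 3.14, 3.14].

## Interface

Orientations are given as a rotation vector (axis times angle).
In Python, from cell import state, optics, r gives the robot as it stands.
- The arm moves only by the shell command python3 -m crank 'ROWS' [FORCE]. ROWS is JSON, a list of rows, each a list of 3 entries, a list of its own where there are three numbers: the closure, from -1 (fully open) to 1 (shut), then the shift along the tool's x, y, z in m, then the turn, a rotation vector about the tool's x, y, z in degrees. In form: [[claw, [tx, ty, tz], [rx, ry, rz]], ...]. A call has 1 to 12 rows; each row shifts and turns the commanded pose from where the row before left it, along the tool's axes as they then stand; what a row does not reach is not made up. A row lasts 1/10 s, in which the tool goes at most 50 mm and 8.59 degrees, less where a joint would pass 70% of its speed; a pose out of reach is approached as far as the arm can. A call is refused whole if a number of a shift passes 0.05 or a number of a turn 8.59, either way. A call with a gripper value outside its range is refused whole. The fingers move at their own pace and stop on an object; FORCE is the grip in N (left out, the last holds). Time passes only in rows, so rows that do not move let the fingers close. It gives the time, the measured TCP pose, the force and the opening at its end, in the units of the state.
- state(): the state, without advancing time (a new reading comes with each control period).
- optics.get_image(name): name is "scene" or "top" or "wrist"; returns a dict with "img" (480x640x3 uint8, red, green, blue), "depth" (480x640 float32, m along the optical axis (not along the pixel's ray), 0 where there is no reading), "vertical_fov" (degrees; the focal length in pixels is half the picture's height over the tangent of half this angle, whatever the lens; pixels are square), "cx", "cy" (the principal point, pixels), "dist_coeffs" ([k1, k2, p1, p2, k3] as OpenCV has them; the pictures are not rectified), "rvec" (rotation vector, rad) and "tvec" (3), from world to camera coordinates, as OpenCV has them. Camera axes: x right, y down, z forward; pixel columns grow to the right and rows downward; lengths in m; the calibration is good to about 2 mm. A picture is of the moment at which its call begins.
- r.hand_in(): hands the job in, once; it reports no verdict.
Trained networks look in a picture, given as the dict that the camera call returned (one of the last four; its "shot" number tells which), for a name from the list of things; names that differ only in an ending like _2 or _b are one class to them, and where a whole thing is asked for, a point or a joint stands for the part that bears it (a point fixed in the world has none). Each returns a list of dicts, best first, with "conf" (0 to 1); they miss things now and then, are a little off and sometimes report something else, mostly with a low value. They report only what shows in the picture. A call takes as long as a camera call.
- optics.look_for(picture, label): "position" ([row, column] in pixels, amid what is visible of it).
- optics.outline_of(picture, label): "pixels" (480x640 bool, what is visible of it) and "position" ([row, column] in pixels, amid what is visible of it).
The state is a dict: "time_s": time; "joint_pos": joint angles; "joint_vel": joint speeds; "tau": joint torques, N m; "position": TCP position; "ee_rot": TCP orientation; "ft_force": force on the tool from outside, world axes, zero at the start; "wrist_torque": the same for the moment, N m; "grip_width": finger opening in m.
Only numpy, scipy, OpenCV 4.12 (cv2) and the standard library are available. Lean on these libraries where they do the work, as an engineer would, in place of code of your own. Each camera call takes 0.05 s, during which the arm holds its last target.

## Working session

There is one attempt and no reset: what is moved stays moved. The work goes in short steps, Python scripts to look and compute and a shell command to move; the robot and the scene stay as the last step left them, time stands still between calls to the robot, and variables do not carry over. Pictures are saved under pics/ and viewed, and the job is handed in when it is done.

```bash
ls; mkdir -p pics
cat > h.py <<'E'
from cell import state, optics, r
import numpy as np, cv2
def K(p):
    h=p["img"].shape[0]; f=h/2/np.tan(np.radians(p["vertical_fov"])/2)
    return np.array([[f,0,p["cx"]],[0,f,p["cy"]],[0,0,1.]])
def ext(p):
    R=cv2.Rodrigues(np.array(p["rvec"],float))[0]; return R,np.array(p["tvec"],float).ravel()
def unproj(p,rc,depth=None,z=None):
    rc=np.atleast_2d(np.array(rc,float)); uv=rc[:,::-1].copy()
    n=cv2.undistortPoints(uv.reshape(-1,1,2),K(p),np.array(p["dist_coeffs"],float)).reshape(-1,2)
    d=np.c_[n,np.ones(len(n))]; R,t=ext(p)
    C=-R.T@t; D=d@R
    s=(np.array(depth) if depth is not None else (z-C[2])/D[:,2])
    return C+D*np.reshape(s,(-1,1))
def proj(p,X):
    return cv2.projectPoints(np.array(X,float).reshape(-1,1,3),np.array(p["rvec"],float),np.array(p["tvec"],float),K(p),np.array(p["dist_coeffs"],float))[0].reshape(-1,2)
def save(p,n): cv2.imwrite("pics/"+n+".png",p["img"][:,:,::-1])
def toolR(): 
    return cv2.Rodrigues(np.array(state()["ee_rot"],float))[0]
E
python3 - <<'E'
from h import *
s=state(); print({k:np.round(v,4) for k,v in s.items()}); print(toolR().round(3))
for n in ["scene","top"]:
    p=optics.get_image(n); save(p,n+"0")
    print(n,p["vertical_fov"],p["rvec"],p["tvec"],p["dist_coeffs"])
    for l in ["press","back_stop","cell","knob","tab_tip","jar_center","dropper_center","slides_center","ram"]:
        o=optics.outline_of(p,l)
        for q in o[:2]:
            m=q["pixels"]&(p["depth"]>0)
            rc=np.argwhere(m)
            if len(rc)==0: continue
            X=unproj(p,rc,depth=p["depth"][m])
            print(l,round(q["conf"],2),np.round(q["position"]),len(rc),np.median(X,0).round(4),"z95",np.percentile(X[:,2],[5,95]).round(4))
E
```

```text
pics
{'time_s': np.float64(0.0), 'joint_pos': array([-1.2231,  0.3595,  1.5115, -0.    ,  1.2725, -0.1151]), 'joint_vel': array([-0.    , -0.0007, -0.0012,  0.0003, -0.0003,  0.0012]), 'tau': array([ 2.00000e-04, -5.27625e+01, -2.78622e+01, -1.00000e-04,
        1.31000e-02,  0.00000e+00]), 'position': array([ 0.2676, -0.5362,  0.2305]), 'ee_rot': array([ 1.9645,  0.4648, -1.9649]), 'ft_force': array([-0.9526, -0.0955,  0.489 ]), 'wrist_torque': array([ 0.0016, -0.0646,  0.0624]), 'grip_width': np.float64(0.0852)}
[[-0.001  0.446 -0.895]
 [ 0.002 -0.895 -0.446]
 [-1.    -0.002 -0.   ]]
scene 43.97905555561602 [ 1.39758161 -1.95760164  1.02105164] [0.14353366 0.35283018 0.87226892] [-0.11061582  0.          0.          0.          0.        ]
press 0.97 [235. 249.] 2669 [0.5634 0.118  0.0508] z95 [0.0062 0.1394]
back_stop 0.22 [232. 251.] 2640 [0.5632 0.118  0.0516] z95 [0.0068 0.1396]
cell 0.93 [250. 272.] 898 [0.5092 0.0934 0.0419] z95 [0.0292 0.0447]
cell 0.54 [251. 425.] 175 [ 0.4374 -0.2371  0.023 ] z95 [0.0185 0.0255]
knob 0.7 [200. 253.] 356 [0.5659 0.1073 0.1352] z95 [0.1123 0.143 ]
slides_center 0.73 [250. 427.] 179 [ 0.4378 -0.2373  0.023 ] z95 [0.0178 0.0251]
top 54.14789054950945 [ 2.11940638 -2.11525156  0.19336747] [-0.03340174  0.52396733  0.87493641] [0.0122453 0.        0.        0.        0.       ]
press 0.77 [208. 251.] 2674 [0.5611 0.0965 0.036 ] z95 [0.0061 0.1423]
cell 0.77 [235. 262.] 1458 [0.5106 0.0855 0.0428] z95 [0.036  0.0454]
knob 0.78 [195. 244.] 354 [0.5715 0.1021 0.1415] z95 [0.1276 0.1443]
tab_tip 0.44 [284. 421.] 695 [ 0.4183 -0.2316  0.0238] z95 [0.0144 0.0265]
jar_center 0.56 [255. 382.] 621 [ 0.4725 -0.1534  0.0577] z95 [0.0466 0.0604]
dropper_center 0.67 [211. 421.] 356 [ 0.5554 -0.2324  0.0613] z95 [0.0112 0.0991]
slides_center 0.9 [286. 422.] 769 [ 0.4176 -0.2321  0.0236] z95 [0.002  0.0263]
ram 0.51 [212. 249.] 16 [0.5644 0.1026 0.055 ] z95 [0.053  0.0593]
```

Run:
```python
import cv2
a=cv2.imread("pics/scene0.png");b=cv2.imread("pics/top0.png")
cv2.imwrite("pics/s0c.png",cv2.resize(a[130:330,150:420],None,fx=2.9,fy=2.9,interpolation=cv2.INTER_CUBIC))
cv2.imwrite("pics/t0c.png",cv2.resize(b[130:330,170:440],None,fx=2.9,fy=2.9,interpolation=cv2.INTER_CUBIC))
```

```text
(no output)
```

View pics/s0c.png

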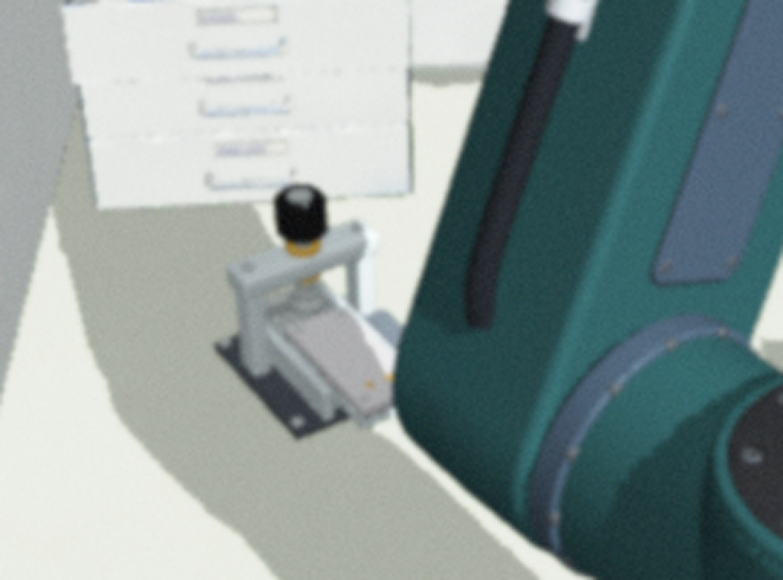

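View pics/t0c.png

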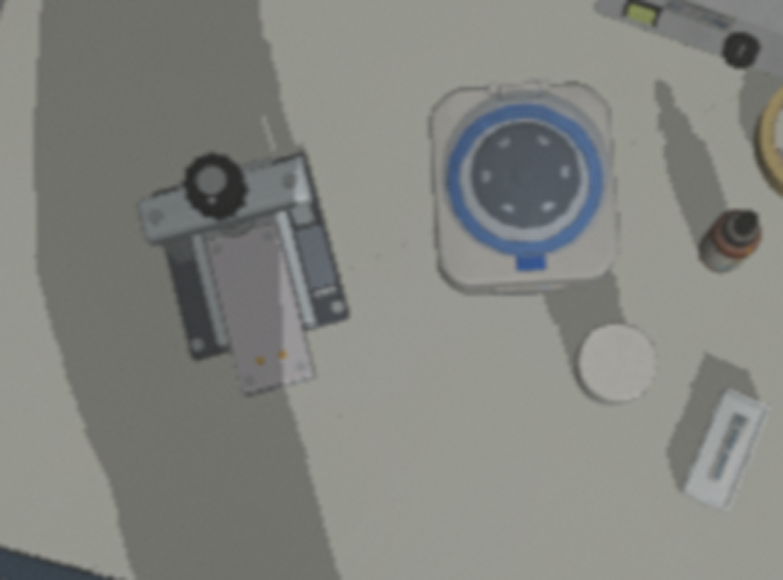

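View pics/top0.png

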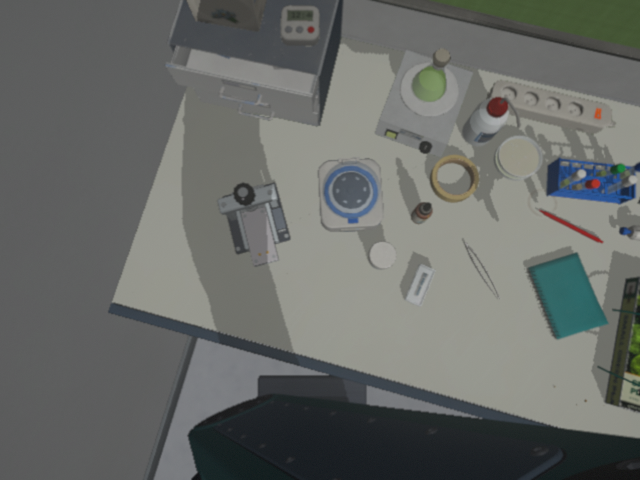

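Run:
```python
from h import *
acc=[]
for n in ["top","top","top","scene"]:
    p=optics.get_image(n)
    print(n)
    o=optics.outline_of(p,"cell")
    if o:
        m=o[0]["pixels"]
        c=max(cv2.findContours(m.astype(np.uint8),cv2.RETR_EXTERNAL,cv2.CHAIN_APPROX_NONE)[0],key=len)[:,0,::-1]
        X=unproj(p,c,z=.042)
        rect=cv2.minAreaRect((X[:,:2]*1000).astype(np.float32)); print("cell rect",np.round(rect[0],1),np.round(rect[1],1),round(rect[2],2)); print(cv2.boxPoints(rect).round(1).tolist())
    o=optics.outline_of(p,"knob")
    if o:
        m=o[0]["pixels"]; mm=m&(p["depth"]>0); X=unproj(p,np.argwhere(mm),depth=p["depth"][mm]); 
        T=X[X[:,2]>.134]; print("knob top",len(T),T.mean(0).round(4),((T.min(0)+T.max(0))/2).round(4),(T.max(0)-T.min(0)).round(4))
        # silhouette fit
        from scipy.optimize import minimize
        a=np.linspace(0,2*np.pi,40)
        def sil(x,y):
            P=np.vstack([np.c_[x+.018*np.cos(a),y+.018*np.sin(a),0*a+z] for z in(.111,.141)])
            h=cv2.convexHull(proj(p,P).astype(np.float32)*8)
            im=np.zeros((480,640),np.uint8); cv2.fillConvexPoly(im,np.round(h).astype(np.int32),1,shift=3,lineType=8); return im>0
        f=lambda v:(lambda s:-(s&m).sum()/(s|m).sum())(sil(*v))
        x0=T.mean(0)[:2]
        g=[(f((x0[0]+i,x0[1]+j)),x0[0]+i,x0[1]+j) for i in np.arange(-.012,.0121,.001) for j in np.arange(-.012,.0121,.001)]
        g.sort(); print("sil",np.round(g[:4],4).tolist())
    if n=="top":
      # bridge top plane pts
      d=p["depth"]; rr,cc=np.mgrid[150:290,180:330]; rc=np.c_[rr.ravel(),cc.ravel()]; dd=d[rc[:,0],rc[:,1]]; X=unproj(p,rc,depth=dd)
      B=X[(dd>0)&(abs(X[:,2]-.097)<.006)]; rect=cv2.minAreaRect((B[:,:2]*1000).astype(np.float32)); print("bridge",len(B),rect)
```

```text
top
cell rect [513.   86.2] [113.6  51.9] 14.22
[[451.5, 97.4000015258789], [464.29998779296875, 47.099998474121094], [574.4000244140625, 75.0], [561.5999755859375, 125.30000305175781]]
knob top 308 [0.5731 0.1028 0.1417] [0.5742 0.1029 0.1403] [0.0366 0.0354 0.0121]
sil [[-0.8618, 0.5741, 0.1028], [-0.8578, 0.5761, 0.1048], [-0.8575, 0.5741, 0.1038], [-0.8555, 0.5751, 0.1048]]
bridge 722 ((581.1553344726562, 51.863677978515625), (43.3758544921875, 217.03306579589844), 9.7484712600708)
top
cell rect [512.4  85.4] [112.8  51.5] 14.95
[[451.29998779296875, 95.69999694824219], [464.6000061035156, 45.900001525878906], [573.5, 75.0], [560.2000122070312, 124.80000305175781]]
knob top 325 [0.5738 0.1037 0.1415] [0.5741 0.1036 0.1402] [0.0368 0.0376 0.0123]
sil [[-0.9249, 0.5748, 0.1047], [-0.9231, 0.5758, 0.1047], [-0.9163, 0.5748, 0.1037], [-0.9144, 0.5758, 0.1037]]
bridge 718 ((581.8402709960938, 52.71442413330078), (42.10063552856445, 215.634521484375), 7.975038528442383)
top
cell rect [511.6  85.5] [111.7  50. ] 13.98
[[451.3999938964844, 96.30000305175781], [463.5, 47.79999923706055], [571.7999877929688, 74.69999694824219], [559.7000122070312, 123.30000305175781]]
knob top 322 [0.5739 0.1032 0.1417] [0.5752 0.1028 0.1404] [0.0388 0.0361 0.0121]
sil [[-0.9186, 0.5759, 0.1042], [-0.9076, 0.5759, 0.1032], [-0.9072, 0.5749, 0.1032], [-0.9028, 0.5759, 0.1052]]
bridge 703 ((582.963134765625, 52.45507049560547), (40.71892166137695, 216.34190368652344), 9.037199020385742)
scene
cell rect [504.   90.4] [129.   57.6] 12.94
[[434.70001220703125, 104.0999984741211], [447.6000061035156, 47.900001525878906], [573.4000244140625, 76.80000305175781], [560.5, 132.89999389648438]]
knob top 180 [0.5714 0.1058 0.1404] [0.5741 0.1052 0.1393] [0.0405 0.0351 0.0107]
sil [[-0.856, 0.5764, 0.1048], [-0.8538, 0.5774, 0.1048], [-0.8494, 0.5764, 0.1058], [-0.8494, 0.5794, 0.1048]]
```

```bash
cat > sim.py <<'E'
from h import *
import json,sys
from scipy.spatial.transform import Rotation as Ro
def sim(rows):
    s=state();R=Ro.from_rotvec(s["ee_rot"]);p=np.array(s["position"])
    for c,t,w in rows:
        p=p+R.apply(t);R=R*Ro.from_rotvec(np.radians(w))
    M=R.as_matrix();return p.round(4),M.round(3),np.degrees(np.arctan2(M[1,1],M[0,1])).round(2)
E
python3 - <<'E'
from sim import *
for tz,ty in [(-.046,-.009),(-.045,-.014),(-.043,-.014),(-.041,-.014)]:
    print(tz,ty,sim([[0,[0,ty,tz],[-6,0,0]]]*13))
E
```

```text
-0.046 -0.009 (array([0.4271, 0.0038, 0.2313]), array([[-0.   ,  0.968,  0.251],
       [ 0.   ,  0.251, -0.968],
       [-1.   ,  0.   , -0.   ]]), np.float64(14.51))
-0.045 -0.014 (array([0.3682, 0.0209, 0.2313]), array([[-0.   ,  0.968,  0.251],
       [ 0.   ,  0.251, -0.968],
       [-1.   ,  0.   , -0.   ]]), np.float64(14.51))
-0.043 -0.014 (array([ 0.3571, -0.0005,  0.2313]), array([[-0.   ,  0.968,  0.251],
       [ 0.   ,  0.251, -0.968],
       [-1.   ,  0.   , -0.   ]]), np.float64(14.51))
-0.041 -0.014 (array([ 0.346 , -0.0218,  0.2313]), array([[-0.   ,  0.968,  0.251],
       [ 0.   ,  0.251, -0.968],
       [-1.   ,  0.   , -0.   ]]), np.float64(14.51))
```

```bash
python3 -m crank '[[1,[0,-0.009,-0.048],[-6,0,0]],[1,[0,-0.009,-0.048],[-6,0,0]],[1,[0,-0.009,-0.048],[-6,0,0]],[1,[0,-0.009,-0.048],[-6,0,0]],[1,[0,-0.009,-0.048],[-6,0,0]],[1,[0,-0.009,-0.048],[-6,0,0]],[1,[0,-0.009,-0.048],[-6,0,0]],[1,[0,-0.009,-0.048],[-6,0,0]],[1,[0,-0.009,-0.048],[-6,0,0]],[1,[0,-0.009,-0.048],[-6,0,0]],[1,[0,-0.009,-0.048],[-6,0,0]],[1,[0,-0.009,-0.048],[-6,0,0]]]' 40; python3 -m crank '[[1,[0,0,-0.03],[-6,0,0]],[1,[0,0,0],[0,0,0]],[1,[0,0,0],[0,0,0]]]'
python3 - <<'E'
from h import *
s=state(); print(s["joint_pos"],s["position"]); print(toolR().round(3))
p=optics.get_image("wrist"); save(p,"w1"); R,t=ext(p); print("cam",(-R.T@t).round(3),R[2].round(2))
for n in["scene","top"]: save(optics.get_image(n),n+"1")
E
```

```text
time_s: 2.8
position: [0.4545, -0.0191, 0.2316]
ee_rot: [1.096, 1.277, -1.095]
ft_force: [0.5, 0.8, -0.3]
grip_width: -0.0003
time_s: 3.1
position: [0.45, 0.0089, 0.2316]
ee_rot: [1.02, 1.318, -1.02]
ft_force: [-0.2, -0.5, 0.6]
grip_width: 0.0004
[-1.33505679e-01  1.39815501e-01  1.81749722e+00 -3.99460520e-04
  1.18349220e+00 -3.87548788e-01] [0.44996878 0.00894667 0.23156246]
[[ 0.001  0.968  0.251]
 [-0.     0.251 -0.968]
 [-1.     0.001  0.001]]
cam [0.431 0.084 0.374] [ 0.08 -0.29 -0.95]
```

View pics/w1.png

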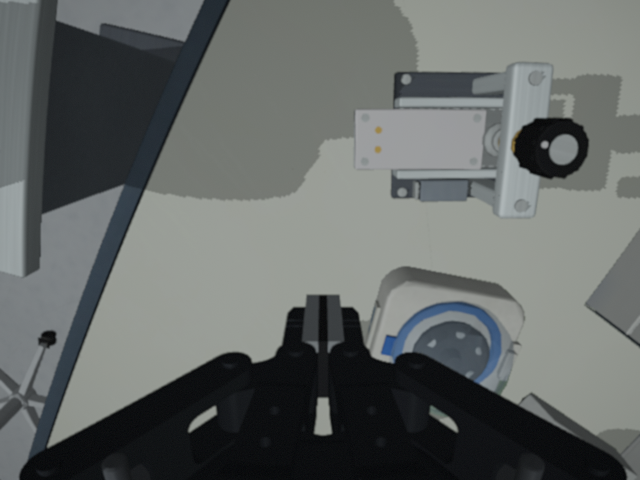

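View pics/top1.png

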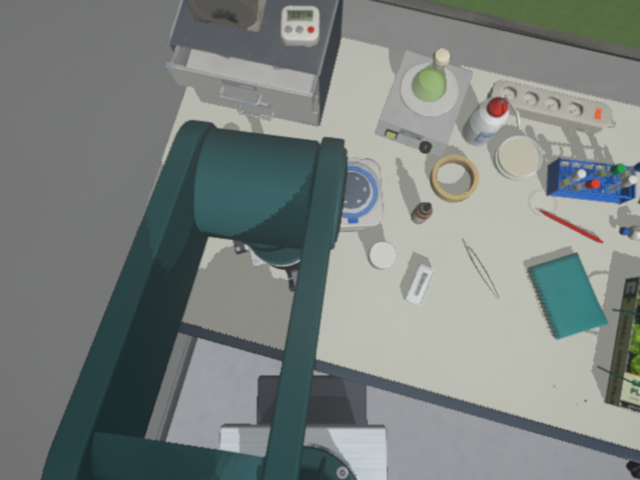

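Run:
```python
from h import *
p=optics.get_image("wrist")
im=p["img"]; cv2.imwrite("pics/w1c.png",cv2.resize(im[50:230,335:605],None,fx=2.9,fy=2.9,interpolation=cv2.INTER_CUBIC)[:,:,::-1])
o=optics.outline_of(p,"cell")
for q in o[:2]:
    m=q["pixels"].astype(np.uint8); c=max(cv2.findContours(m,cv2.RETR_EXTERNAL,cv2.CHAIN_APPROX_NONE)[0],key=len)[:,0,::-1]
    X=unproj(p,c,z=.042); r_=cv2.minAreaRect((X[:,:2]*1000).astype(np.float32)); print(q["conf"],r_,cv2.boxPoints(r_).round(1).tolist())
o=optics.outline_of(p,"knob")[0]; m=o["pixels"]; mm=m&(p["depth"]>0);X=unproj(p,np.argwhere(mm),depth=p["depth"][mm]); T=X[X[:,2]>.138]; print(len(T),T.mean(0),(T.min(0)+T.max(0))/2)
from scipy.optimize import minimize
a=np.linspace(0,2*np.pi,40)
def sil(x,y):
    P=np.vstack([np.c_[x+.018*np.cos(a),y+.018*np.sin(a),0*a+z] for z in(.111,.141)])
    h=cv2.convexHull(proj(p,P).astype(np.float32)*8); i=np.zeros((480,640),np.uint8); cv2.fillConvexPoly(i,np.round(h).astype(np.int32),1,shift=3); return i>0
x0=T.mean(0)[:2]
g=sorted([(-(sil(x0[0]+i,x0[1]+j)&m).sum()/(sil(x0[0]+i,x0[1]+j)|m).sum(),x0[0]+i,x0[1]+j) for i in np.arange(-.008,.0081,.001) for j in np.arange(-.008,.0081,.001)]); print(np.round(g[:4],4).tolist())
# fine pose of cell corners + bridge corners by eye
print("cellcorn",unproj(p,[[110,355],[170,355]],z=.042).round(4).tolist())
print("bridge corners",unproj(p,[[64,511],[65,550],[216,497],[218,533]],z=.097).round(4).tolist())
print("base corners",unproj(p,[[73,394],[198,392]],z=.006).round(4).tolist())
```

```text
0.6 ((514.1260375976562, 88.18531799316406), (111.94500732421875, 50.34860610961914), 15.374279975891113) [[453.5, 97.5999984741211], [466.79998779296875, 49.099998474121094], [574.7999877929688, 78.80000305175781], [561.4000244140625, 127.30000305175781]]
2608 [0.57532141 0.10548494 0.14109305] [0.57592868 0.10606983 0.14097508]
[[-0.9298, 0.5763, 0.1055], [-0.9233, 0.5773, 0.1055], [-0.9161, 0.5753, 0.1055], [-0.9136, 0.5763, 0.1065]]
cellcorn [[0.4558, 0.0953, 0.042], [0.4691, 0.0478, 0.042]]
bridge corners [[0.5464, 0.1509, 0.097], [0.5736, 0.1585, 0.097], [0.5756, 0.0481, 0.097], [0.6037, 0.0538, 0.097]]
base corners [[0.4836, 0.1364, 0.006], [0.5153, 0.0271, 0.006]]
```

View pics/w1c.png

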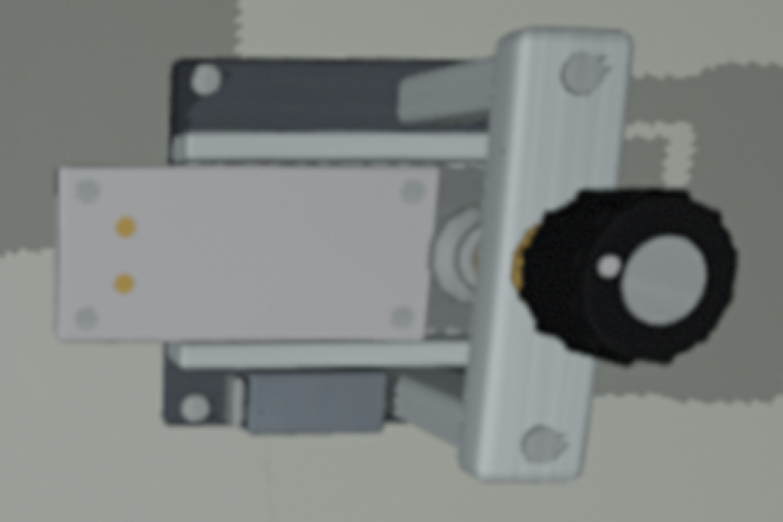

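```bash
python3 -m crank '[[1,[0,-0.006,-0.029],[-1.1,0,0]],[1,[0,-0.006,-0.029],[0,0,0]],[1,[0.04,0,0],[0,0,0]],[1,[0.04,0,0],[0,0,0]],[1,[0.04,0,0],[0,0,0]],[1,[0.04,0,0],[0,0,0]],[1,[0.04,0,0],[0,0,0]],[1,[0,0,0],[0,0,0]],[1,[0,0,0],[0,0,0]]]'
python3 - <<'E'
from h import *
s=state(); print(s["joint_pos"],s["position"],s["ft_force"],s["wrist_torque"]); print(toolR().round(3))
d=np.array(s["position"])[:2]-[.5755,.1045];a=np.radians(15.6);print(d@[np.cos(a),np.sin(a)],d@[-np.sin(a),np.cos(a)])
p=optics.get_image("wrist"); save(p,"w2"); p=optics.get_image("scene"); save(p,"s2")
E
```

```text
time_s: 4.3
position: [0.4227, 0.0612, 0.0312]
ee_rot: [1.006, 1.328, -1.008]
ft_force: [-0.5, 0.1, -0.1]
grip_width: -0.0001
[-1.84129389e-02  4.35689844e-01  2.07653431e+00  1.54458041e-04
  6.31809994e-01 -2.90081683e-01] [0.4227234  0.06116123 0.03124486] [-0.47891575  0.11217168 -0.10746921] [ 0.08784465 -0.01954076  0.01988529]
[[-0.002  0.963  0.268]
 [ 0.     0.268 -0.963]
 [-1.    -0.002 -0.001]]
-0.15880335814639984 -0.0006576282851966792
```

View pics/w2.png

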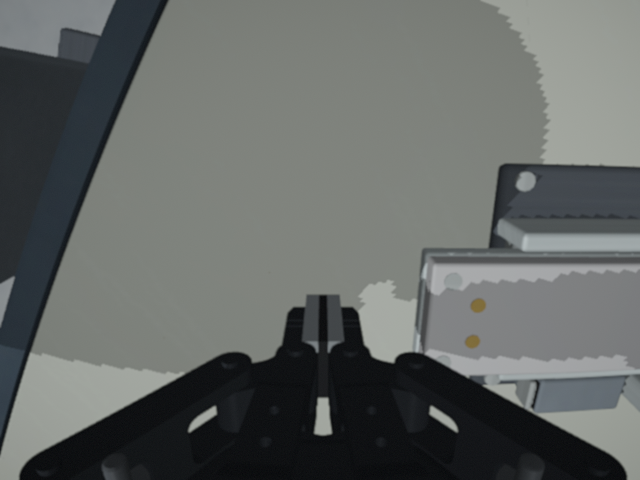

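View pics/s2.png

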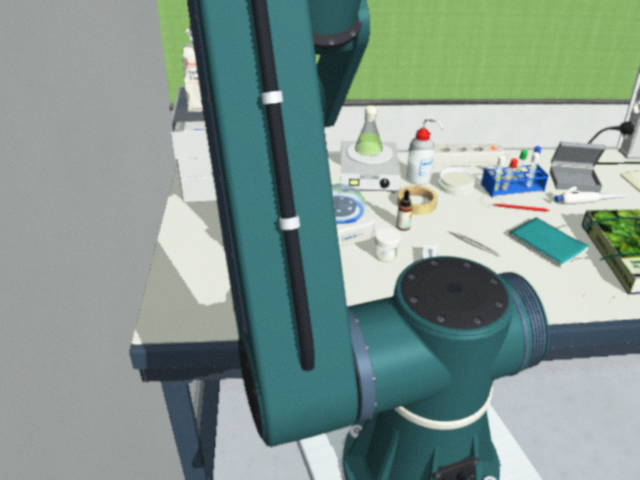

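```bash
python3 -m crank '[[1,[0,0.012,0],[0,0,0]],[1,[0,0.008,0],[0,0,0]],[1,[0,0.005,0],[0,0,0]],[1,[0,0.005,0],[0,0,0]],[1,[0,0.005,0],[0,0,0]],[1,[0,0.005,0],[0,0,0]],[1,[0,0,0],[0,0,0]]]'; python3 -m crank '[[1,[0,0.005,0],[0,0,0]],[1,[0,0.005,0],[0,0,0]],[1,[0,0.005,0],[0,0,0]],[1,[0,0,0],[0,0,0]]]'
python3 - <<'E'
from h import *
s=state()
d=np.array(s["position"])[:2]-[.5755,.1045];a=np.radians(15.6);print(d@[np.cos(a),np.sin(a)],d@[-np.sin(a),np.cos(a)],s["position"][2],s["ft_force"])
p=optics.get_image("wrist"); save(p,"w3")
E
```

```text
time_s: 5.1
position: [0.4615, 0.0725, 0.0312]
ee_rot: [1.006, 1.327, -1.007]
ft_force: [-3.1, 0.0, 3.4]
grip_width: -0.0002
time_s: 5.5
position: [0.4734, 0.0762, 0.0313]
ee_rot: [1.004, 1.33, -1.009]
ft_force: [-9.0, -2.5, 14.7]
grip_width: 0.0003
-0.10598718177011543 0.00023493464434188455 0.03129722610350025 [-9.02168103 -2.5161477  14.71079493]
```

View pics/w3.png

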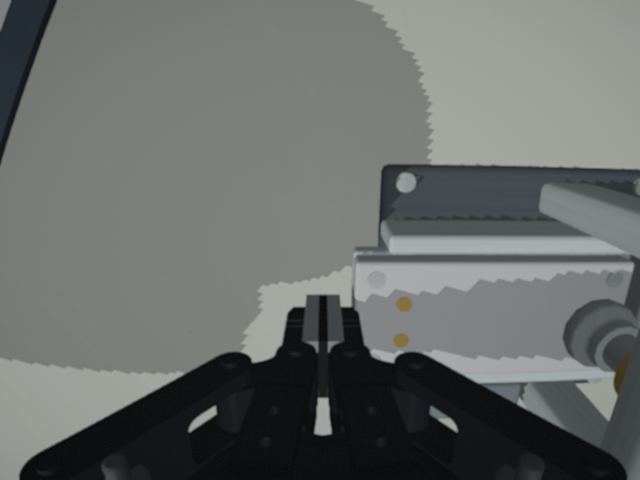

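```bash
python3 -m crank '[[1,[0,-0.006,0],[0,0,0]],[1,[0,-0.01,0],[0,0,0]],[1,[0,0,0],[0,0,0]]]'
python3 - <<'E'
from h import *
s=state()
d=np.array(s["position"])[:2]-[.5755,.1045];a=np.radians(15.6);print(d@[np.cos(a),np.sin(a)],d@[-np.sin(a),np.cos(a)],s["position"][2],s["ft_force"])
p=optics.get_image("wrist"); save(p,"w4")
cv2.imwrite("pics/w4c.png",cv2.resize(p["img"][220:420,270:540],None,fx=2.9,fy=2.9,interpolation=cv2.INTER_CUBIC)[:,:,::-1])
E
```

```text
time_s: 5.85
position: [0.4592, 0.0719, 0.0311]
ee_rot: [1.006, 1.327, -1.007]
ft_force: [-0.1, 0.1, 0.3]
grip_width: 0.0001
-0.12074837627522916 -0.0001249314939952284 0.031062683700001027 [-0.10470316  0.06865143  0.30013068]
```

View pics/w4c.png

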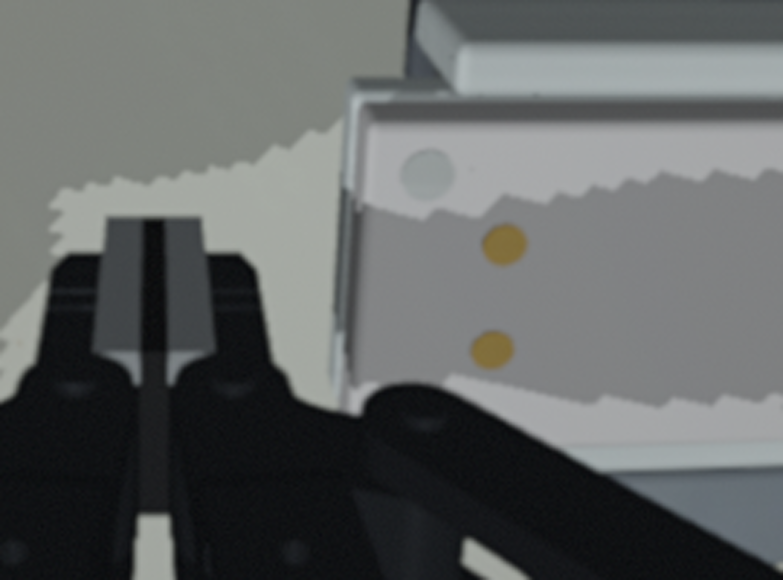

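```bash
python3 -m crank '[[1,[-0.04,0,0],[0,0,0]],[1,[-0.04,-0.01,0],[-7,0,0]],[1,[0,0,0],[-8,0,0]],[1,[0,0,0],[-8,0,0]],[1,[0,0,0],[-8,0,0]],[1,[0,0,0],[-8,0,0]],[1,[0,0,0],[-8.5,0,0]],[1,[0,0,0],[-8.5,0,0]],[1,[0,0,0],[-8.5,0,0]],[1,[0,0,0],[-8.5,0,0]],[1,[0,0,0],[-8.5,0,0]],[1,[0,0,0],[-8.5,0,0]]]';python3 -m crank '[[1,[0,0,0],[0,0,0]],[1,[0,0,0],[0,0,0]]]'
python3 - <<'E'
from h import *
s=state()
d=np.array(s["position"])[:2]-[.5755,.1045];a=np.radians(15.6);print(d@[np.cos(a),np.sin(a)],d@[-np.sin(a),np.cos(a)],s["position"][2],s["ft_force"],s["joint_pos"]);print(toolR().round(3))
p=optics.get_image("wrist"); save(p,"w5")
E
```

```text
time_s: 7.1
position: [0.4518, 0.0694, 0.1114]
ee_rot: [-0.219, 1.559, 0.219]
ft_force: [0.7, 0.6, -0.4]
grip_width: 0.0005
time_s: 7.3
position: [0.4515, 0.0694, 0.1114]
ee_rot: [-0.211, 1.56, 0.211]
ft_force: [-0.0, -0.5, 0.5]
grip_width: -0.0001
-0.12889979014290753 -0.00045876702802750274 0.11135891752081664 [-0.04156348 -0.51085341  0.52391216] [ 9.44115477e-04  3.15346298e-01  1.94876911e+00  2.37865395e-04
  8.76889324e-01 -1.83843138e+00]
[[ 0.001 -0.265  0.964]
 [ 0.     0.964  0.265]
 [-1.     0.     0.001]]
```

View pics/w5.png

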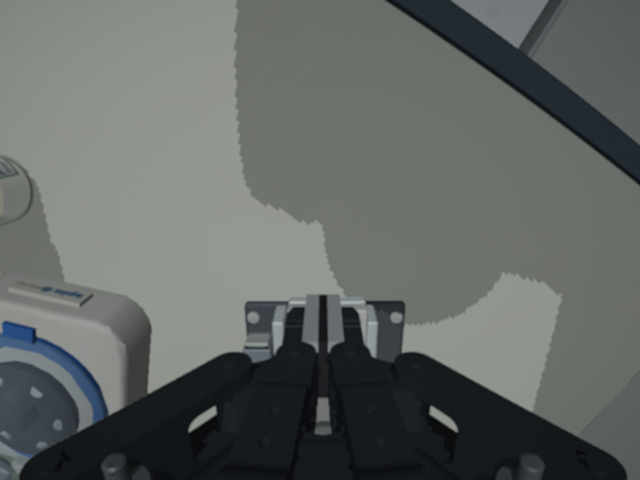

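Run:
```python
from h import *
p=optics.get_image("wrist")
cv2.imwrite("pics/w5c.png",cv2.resize(p["img"][270:420,225:425],None,fx=3.9,fy=3.9,interpolation=cv2.INTER_CUBIC)[:,:,::-1])
a=np.radians(15.6)
def pr(X): d=np.atleast_2d(X)[:,:2]-[.5755,.1045]; return np.c_[d@[np.cos(a),np.sin(a)],d@[-np.sin(a),np.cos(a)]].round(4).tolist()
print(pr(unproj(p,[[298,290],[298,365],[302,290],[302,365]],z=.042)))
print("base",pr(unproj(p,[[302,245],[302,405]],z=.006)))
```

```text
[[-0.1017, -0.0203], [-0.1015, 0.0252], [-0.099, -0.0203], [-0.0988, 0.0253]]
base [[-0.0807, -0.0559], [-0.0803, 0.0583]]
```

View pics/w5c.png

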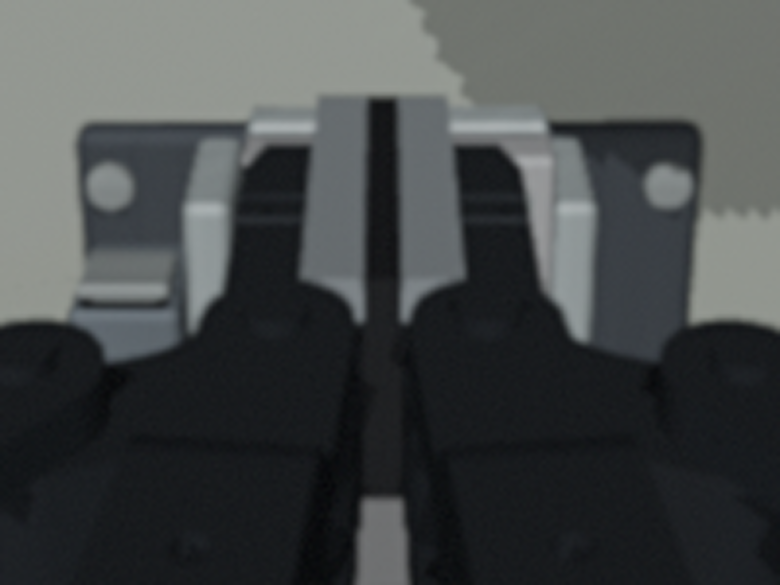

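```bash
python3 -m crank '[[1,[0.03,0,0],[0,0,0]],[1,[0.03,0,0],[0,0,0]],[1,[0.017,0,0],[0,0,0]],[1,[0,0,0.006],[0,0,0]],[1,[0,0,0.006],[0,0,0]],[1,[0,0,0.003],[0,0,0]],[1,[0,0,0.003],[0,0,0]],[1,[0,0,0.003],[0,0,0]],[1,[0,0,0],[0,0,0]]]'
python3 -m crank '[[1,[0,0,0.003],[0,0,0]],[1,[0,0,0.003],[0,0,0]],[1,[0,0,0],[0,0,0]]]'
python3 - <<'E'
from h import *
s=state()
d=np.array(s["position"])[:2]-[.5755,.1045];a=np.radians(15.6);print(d@[np.cos(a),np.sin(a)],d@[-np.sin(a),np.cos(a)],s["position"][2],s["ft_force"],s["wrist_torque"])
p=optics.get_image("wrist"); save(p,"w6")
cv2.imwrite("pics/w6c.png",cv2.resize(p["img"][270:420,225:425],None,fx=3.9,fy=3.9,interpolation=cv2.INTER_CUBIC)[:,:,::-1])
E
```

```text
time_s: 8.3
position: [0.4722, 0.0751, 0.0349]
ee_rot: [-0.214, 1.559, 0.214]
ft_force: [-0.6, 0.8, 0.7]
grip_width: 0.0
time_s: 8.6
position: [0.4769, 0.0767, 0.0343]
ee_rot: [-0.214, 1.561, 0.214]
ft_force: [-0.4, 0.2, 1.1]
grip_width: -0.0004
-0.10248209589675614 -0.00028285930883090865 0.03426137426821746 [-0.37245919  0.21176834  1.05189723] [-0.03271373  0.10864348 -0.03218416]
```

View pics/w6c.png

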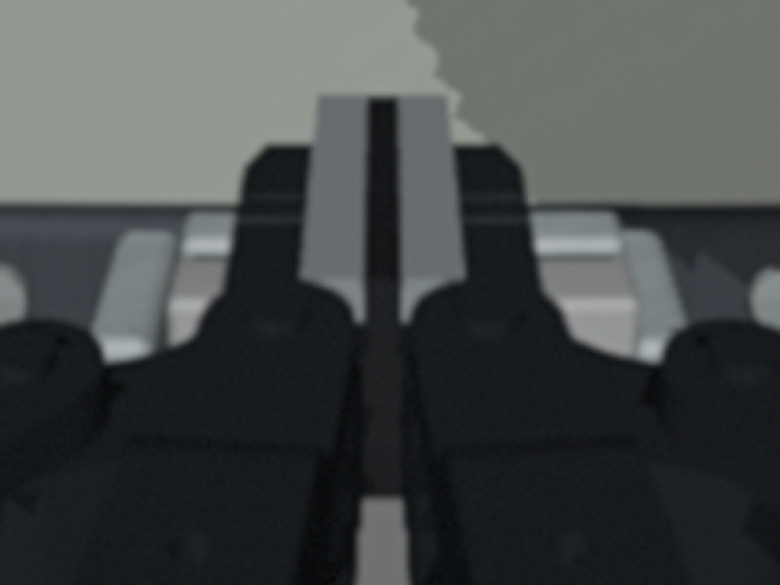

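```bash
python3 -m crank '[[1,[0,0,0.003],[0,0,0]],[1,[0,0,0],[0,0,0]]]'; python3 -m crank '[[1,[0,0,0.002],[0,0,0]],[1,[0,0,0],[0,0,0]]]';python3 -m crank '[[1,[0,0,0.002],[0,0,0]],[1,[0,0,0],[0,0,0]]]'
cat > st.py <<'E'
from h import *
import sys
s=state()
d=np.array(s["position"])[:2]-[.5755,.1045];a=np.radians(15.6);print(d@[np.cos(a),np.sin(a)],d@[-np.sin(a),np.cos(a)],s["position"][2],s["ft_force"],s["wrist_torque"])
if len(sys.argv)>1:
  p=optics.get_image("wrist"); save(p,sys.argv[1])
  cv2.imwrite("pics/"+sys.argv[1]+"c.png",cv2.resize(p["img"][270:420,225:425],None,fx=3.9,fy=3.9,interpolation=cv2.INTER_CUBIC)[:,:,::-1])
E
python3 st.py w7
```

```text
time_s: 8.85
position: [0.4802, 0.0775, 0.0342]
ee_rot: [-0.214, 1.56, 0.214]
ft_force: [-0.3, -0.1, -1.8]
grip_width: 0.0002
time_s: 9.05
position: [0.4823, 0.078, 0.0343]
ee_rot: [-0.214, 1.56, 0.214]
ft_force: [-1.0, 0.3, -1.0]
grip_width: -0.0001
time_s: 9.25
position: [0.4843, 0.0786, 0.0343]
ee_rot: [-0.214, 1.56, 0.214]
ft_force: [-0.5, -0.8, -1.2]
grip_width: -0.0
-0.09484776469601605 -0.0004082413039324245 0.03434056332093505 [-0.54061662 -0.82272414 -1.1919797 ] [-0.04035393  0.1785415  -0.0151108 ]
```

View pics/w7c.png

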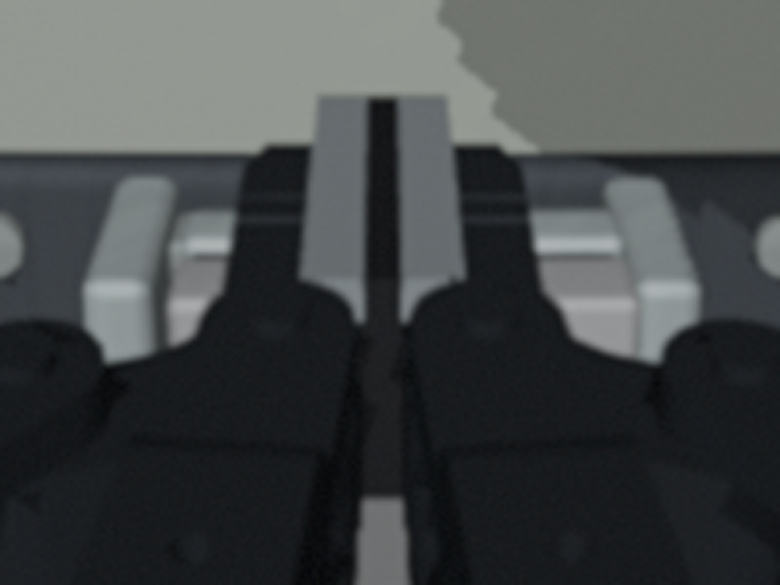

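```bash
for i in 1; do python3 -m crank '[[1,[0,0,0.001],[0,0,0]],[1,[0,0,0.001],[0,0,0]],[1,[0,0,0],[0,0,0]]]' | grep -E "pos|for"; done; python3 -m crank '[[1,[0,0,0.001],[0,0,0]],[1,[0,0,0],[0,0,0]]]'| grep -E "pos|for"; python3 st.py w8
```

```text
position: [0.4859, 0.0791, 0.0343]
ft_force: [-0.7, -0.3, 0.2]
position: [0.4868, 0.0794, 0.0343]
ft_force: [-2.1, 0.6, -0.3]
-0.09216427796296052 -0.0003629674175082073 0.034335585715895844 [-2.14484948  0.6169871  -0.27348977] [-0.11430789  0.2390831  -0.01108167]
```

View pics/w8c.png

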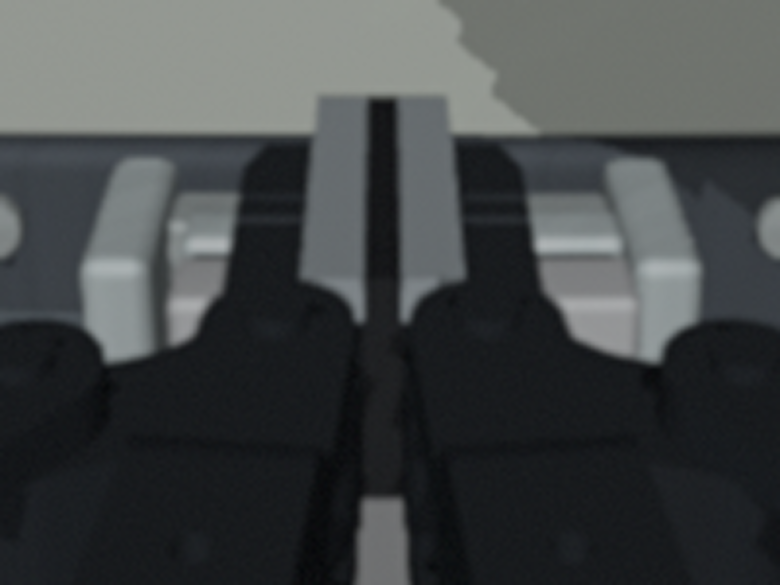

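```bash
python3 -m crank '[[1,[0,0,0.001],[0,0,0]],[1,[0,0,0],[0,0,0]]]'| grep -E "pos|for";  python3 -m crank '[[1,[0,0,0.001],[0,0,0]],[1,[0,0,0],[0,0,0]]]'| grep -E "pos|for"; python3 st.py
```

```text
position: [0.4878, 0.0796, 0.0343]
ft_force: [-0.7, -0.5, -0.0]
position: [0.4888, 0.0799, 0.0343]
ft_force: [-2.0, -0.8, 0.2]
-0.0901068420526081 -0.00037282260671828507 0.034320362966225884 [-1.97373007 -0.78779585  0.21137458] [-0.07380983  0.15913312  0.05704129]
```

```bash
python3 -m crank '[[1,[0,0,0.001],[0,0,0]],[1,[0,0,0],[0,0,0]]]'| grep -E "pos|for";  python3 -m crank '[[1,[0,0,0.001],[0,0,0]],[1,[0,0,0],[0,0,0]]]'| grep -E "pos|for"; python3 st.py w9
```

```text
position: [0.4893, 0.0801, 0.0343]
ft_force: [-1.9, -0.8, 1.2]
position: [0.4893, 0.0802, 0.0342]
ft_force: [-5.4, -1.6, 3.7]
-0.08960079455518895 -0.00025425698167670305 0.034194626897045666 [-5.43415943 -1.63972968  3.68158593] [-0.36185102  0.73192057  0.00779802]
```

View pics/w9c.png

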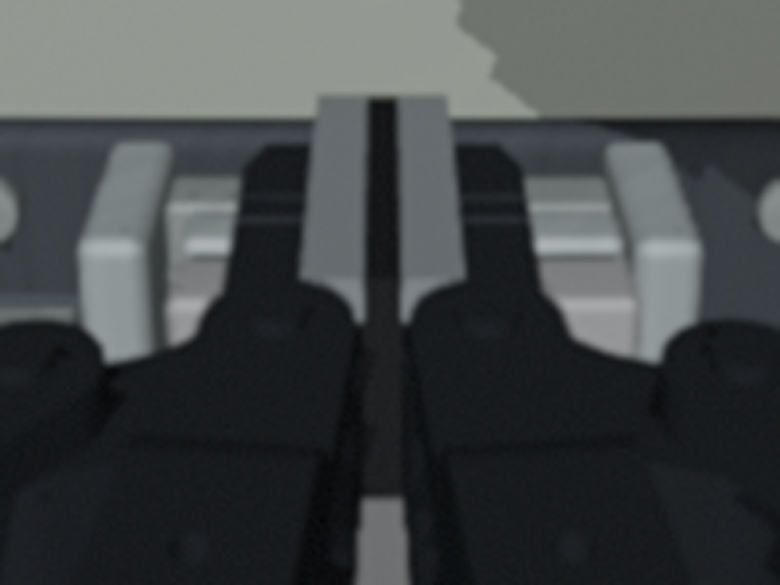

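```bash
python3 -m crank '[[1,[0,0,0.001],[0,0,0]],[1,[0,0,0],[0,0,0]],[1,[0,0,0],[0,0,0]]]'| grep -E "pos|for"; python3 -m crank '[[1,[0,0,-0.006],[0,0,0]],[1,[0,0,-0.02],[0,0,0]],[1,[-0.04,0,-0.02],[0,0,0]],[1,[-0.05,0,0],[0,0,0]],[1,[-0.04,0,0],[0,0,0]],[1,[0,0,0],[0,0,0]],[1,[0,0,0],[0,0,0]]]'; python3 st.py w10
```

```text
position: [0.4893, 0.0802, 0.0341]
ft_force: [-6.4, -2.4, 5.0]
time_s: 11.7
position: [0.4488, 0.0684, 0.1656]
ee_rot: [-0.214, 1.555, 0.213]
ft_force: [-0.2, -0.9, -0.5]
grip_width: 0.0001
-0.1317064593321898 -0.000742779216055256 0.1656062633311888 [-0.20248143 -0.86183201 -0.54525227] [-0.04601147  0.08719588 -0.06016881]
```

View pics/w10.png

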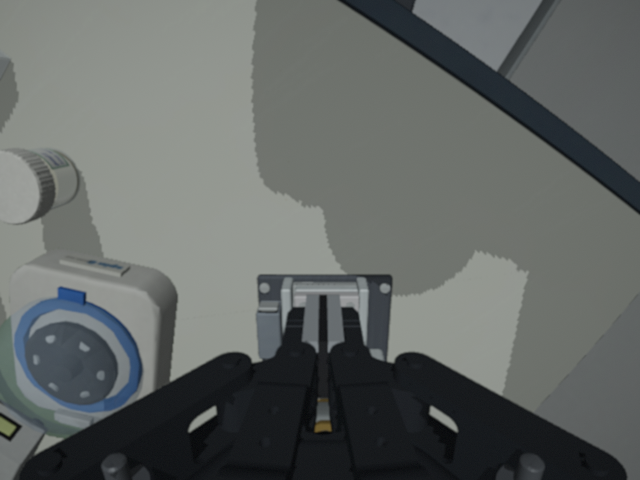

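```bash
python3 -m crank '[[-1,[-0.01,0.002,0.044],[0,0,0]],[-1,[0,0,0.044],[0,0,0]],[-1,[0,0,0.044],[0,0,0]],[-1,[0,0,0],[-8.2,0,0]],[-1,[0,0,0],[-8.2,0,0]],[-1,[0,0,0],[-8.2,0,0]],[-1,[0,0,0],[-8.2,0,0]],[-1,[0,0,0],[-8.2,0,0]],[-1,[0,0,0],[-8.2,0,0]],[-1,[0,0,0],[-8.2,0,0]],[-1,[0,0,0],[0,0,0]],[-1,[0,0,0],[0,0,0]]]'; python3 st.py w11; python3 -c "
from h import *
print(state()['joint_pos'],state()['position'],toolR().round(3))"
```

```text
time_s: 12.95
position: [0.573, 0.1057, 0.1727]
ee_rot: [-0.984, 1.339, 0.987]
ft_force: [-0.3, 0.8, 0.0]
grip_width: 0.0855
-0.0020598775039018945 0.001827935216180554 0.17274496844253653 [-0.31513701  0.76415006  0.02519766] [-0.02629333 -0.01307355 -0.00815901]
[ 6.37803497e-02  3.93227470e-01  1.61452017e+00  1.57356001e-04
  1.13583068e+00 -2.77794848e+00] [0.57322519 0.10570383 0.17311102] [[-0.002 -0.955  0.295]
 [ 0.     0.295  0.955]
 [-1.     0.002 -0.001]]
```

View pics/w11.png

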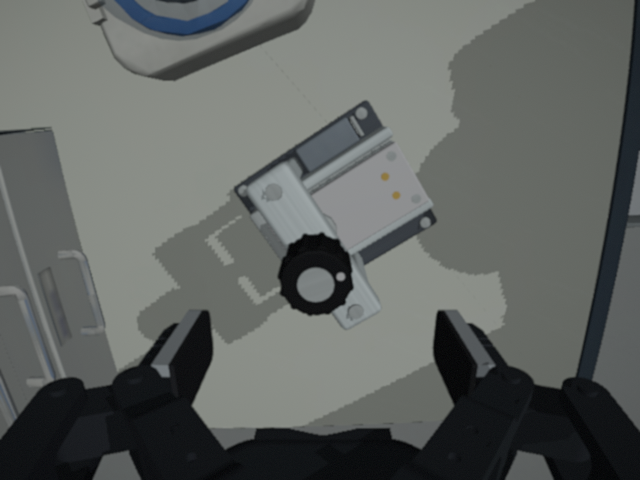

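```bash
cat > knob.py <<'E'
from h import *
p=optics.get_image("wrist")
o=optics.outline_of(p,"knob")[0]; m=o["pixels"]; mm=m&(p["depth"]>0);X=unproj(p,np.argwhere(mm),depth=p["depth"][mm]); T=X[X[:,2]>.138]; print(len(T),T.mean(0),(T.min(0)+T.max(0))/2)
a=np.linspace(0,2*np.pi,60)
def sil(x,y,rr=.018):
    P=np.vstack([np.c_[x+rr*np.cos(a),y+rr*np.sin(a),0*a+z] for z in(.111,.141)])
    h=cv2.convexHull(proj(p,P).astype(np.float32)*8); i=np.zeros((480,640),np.uint8); cv2.fillConvexPoly(i,np.round(h).astype(np.int32),1,shift=3); return i>0
x0=T.mean(0)[:2]
g=[]
for i in np.arange(-.006,.0061,.0005):
  for j in np.arange(-.006,.0061,.0005):
    s=sil(x0[0]+i,x0[1]+j); g.append((-(s&m).sum()/(s|m).sum(),x0[0]+i,x0[1]+j))
g.sort(); print(np.round(g[:4],4).tolist())
k=np.mean(g[:4],0)[1:]
R=toolR(); s=state(); d=np.r_[k,.126]-np.array(s["position"]); print("tool delta",(R.T@d).round(4))
al=np.radians(15.6); u=np.array([np.cos(al),np.sin(al)]);v=np.array([-u[1],u[0]])
for x in(-.064,-.082): 
    w=k+x*u-.046*v; print(x,proj(p,[[*w,.0305]]).round(1))
# cell front corners
for y in(-.025,.025):
    w=k-.080*u+y*v; print("cellfront home",proj(p,[[*w,.042]]).round(1))
cv2.imwrite("pics/w11k.png",cv2.resize(p["img"][90:330,220:450],None,fx=2.5,fy=2.5,interpolation=cv2.INTER_CUBIC)[:,:,::-1])
E
python3 knob.py
```

```text
3815 [0.57664629 0.10395885 0.14113278] [0.57703704 0.10514343 0.14097676]
[[-0.9349, 0.5771, 0.105], [-0.9341, 0.5771, 0.1045], [-0.9341, 0.5766, 0.1045], [-0.9318, 0.5766, 0.105]]
tool delta [ 0.0476 -0.0036  0.    ]
-0.064 [[358.  123.8]]
-0.082 [[379.7 109.8]]
cellfront home [[395.  137.7]]
cellfront home [[429.1 197.6]]
```

View pics/w11k.png

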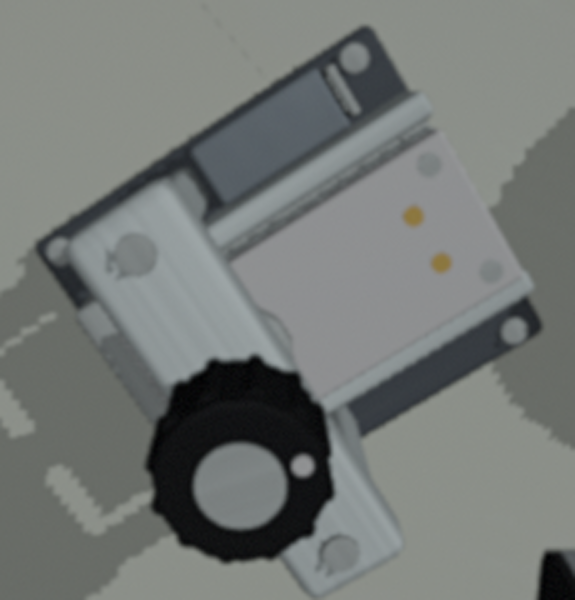

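```bash
python3 -m crank '[[-1,[0,-0.003,0],[0,0,0]],[-1,[0.02,0,0],[0,0,0]],[-1,[0.025,0,0],[0,0,0]],[-1,[0.022,0,0],[0,0,0]],[-1,[0,0,0],[0,0,0]],[-0.1,[0,0,0],[0,0,0]],[-0.1,[0,0,0],[0,0,0]],[-0.1,[0,0,0],[0,0,0]]]' 30; python3 st.py w12
```

```text
time_s: 13.9
position: [0.5778, 0.1049, 0.1087]
ee_rot: [-0.989, 1.333, 0.987]
ft_force: [0.2, 0.4, -0.8]
grip_width: 0.0472
0.002297473435812223 -0.00017759987556759712 0.10870961698074062 [ 0.15683576  0.37263489 -0.75880086] [ 0.03433707 -0.02019535  0.0188209 ]
```

View pics/w12.png

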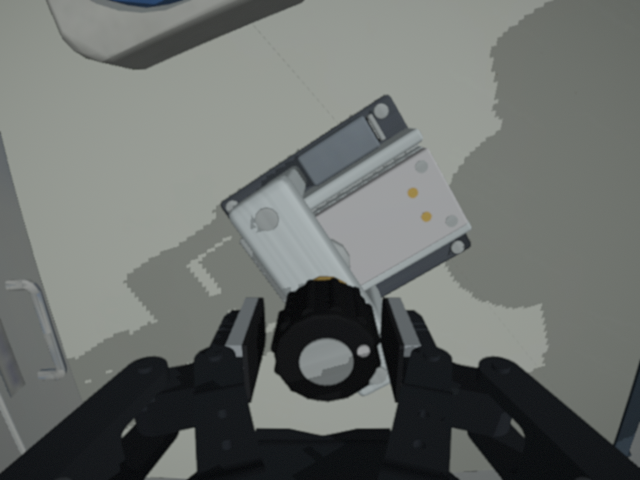

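```bash
python3 -m crank '[[-0.1,[0.005,0.0007,0],[0,0,0]],[1,[0,0,0],[0,0,0]],[1,[0,0,0],[0,0,0]],[1,[0,0,0],[0,0,0]],[1,[0,0,0],[0,0,0]],[1,[0,0,0],[0,0,0]]]' 40; python3 st.py w13; python3 -c "
from h import *
R=toolR();s=state();print(R.T@s['ft_force'],R.T@s['wrist_torque'],s['joint_pos'])"
```

```text
time_s: 14.55
position: [0.5765, 0.1049, 0.1024]
ee_rot: [-0.989, 1.334, 0.987]
ft_force: [2.3, -1.2, -1.7]
grip_width: 0.0354
0.0010529986615574658 8.99297427481156e-05 0.10244872678133807 [ 2.29942601 -1.2010132  -1.71705189] [-0.33463777 -0.47732931  0.02570812]
[ 0.21278942 -3.12519577 -1.3769909 ] [-0.00136898  0.17696376 -0.51891765] [ 6.22291775e-02  4.80355913e-01  1.67652164e+00 -1.99713364e-04
  9.83828946e-01 -2.78280669e+00]
```

View pics/w13.png

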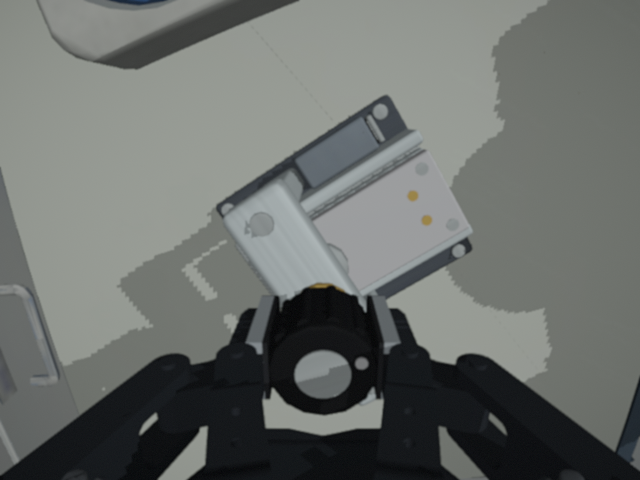

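```bash
cat > t.py <<'E'
from h import *
import sys
n=sys.argv[1]
p=optics.get_image("wrist"); s=state(); R=toolR()
F=R.T@s["ft_force"];T=R.T@s["wrist_torque"]
z=R[:,2]; print("t",round(s["time_s"],2),"pos",np.round(s["position"],4),"zyaw",np.degrees(np.arctan2(z[1],z[0])).round(2),"F",F.round(1),"T",T.round(3),"grip",round(float(s["grip_width"]),4),"j6",round(s["joint_pos"][5],3))
k=np.array([.5769,.1048]);al=np.radians(15.6); u=np.array([np.cos(al),np.sin(al)]);v=np.array([-u[1],u[0]])
q=[proj(p,[[*(k+x*u-.046*v),.0305]])[0] for x in(-.064,-.082)]
print("in",q[0].round(),"out",q[1].round())
c=((q[0]+q[1])/2).astype(int)
x0=int(np.clip(c[0]-60,0,520)); y0=int(np.clip(c[1]-45,0,390))
im=p["img"][y0:y0+90,x0:x0+120].copy()
im=cv2.resize(im,None,fx=4,fy=4,interpolation=cv2.INTER_CUBIC)
for e,col in zip(q,((0,255,0),(255,0,0))): cv2.drawMarker(im,(int((e[0]-x0)*4),int((e[1]-y0)*4)),col,cv2.MARKER_CROSS,10,1)
cv2.imwrite("pics/"+n+".png",im[:,:,::-1])
E
python3 -m crank '[[1,[0,0,0],[8.5,0,0]],[1,[0,0,0],[8.5,0,0]],[1,[0,0,0],[8.5,0,0]],[1,[0,0,0],[0,0,0]]]' >/dev/null; python3 t.py a1
```

```text
t 15.05 pos [0.5763 0.105  0.1024] zyaw 47.69 F [-0.8 -3.1  0.5] T [ 0.13  -0.019 -0.529] grip 0.0354 j6 -2.341
in [312. 115.] out [330.  85.]
```

View pics/a1.png

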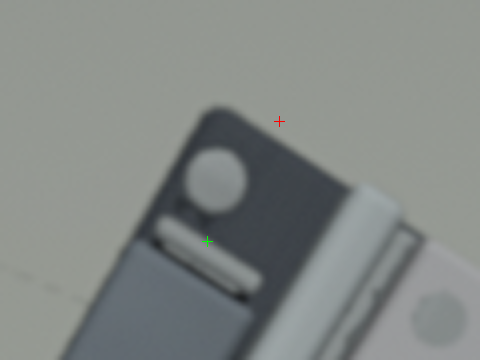

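```bash
python3 -m crank '[[1,[0,0,0],[8,0,0]],[1,[0,0,0],[0,0,0]]]' >/dev/null; python3 t.py a2;  python3 -m crank '[[1,[0,0,0],[8,0,0]],[1,[0,0,0],[0,0,0]]]' >/dev/null; python3 t.py a3
```

```text
t 15.3 pos [0.5762 0.1051 0.1024] zyaw 39.82 F [-0.3 -2.8  1.2] T [ 0.125 -0.157 -0.594] grip 0.0347 j6 -2.203
in [292. 118.] out [305.  86.]
t 15.55 pos [0.5761 0.1051 0.1024] zyaw 31.87 F [-0.7 -1.7  2.2] T [ 0.086 -0.209 -0.449] grip 0.0351 j6 -2.065
in [272. 124.] out [281.  90.]
```

View pics/a3.png

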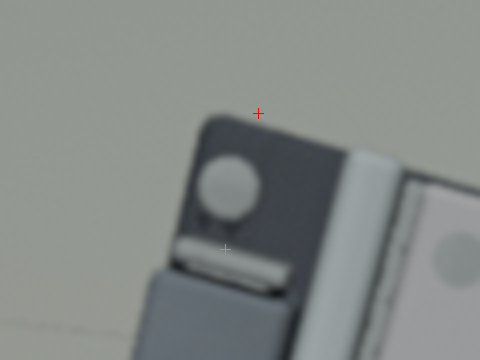

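```bash
cat >> t.py <<'E'
xs=np.arange(-.100,-.050,.0005); ys=np.arange(-.060,-.030,.0005)
gx,gy=np.meshgrid(xs,ys,indexing="ij")
P=np.c_[(k+gx.reshape(-1,1)*u+gy.reshape(-1,1)*v),np.full(gx.size,.0305)]
uv=proj(p,P).astype(np.float32)
r_=cv2.remap(p["img"],uv[:,0].reshape(gx.shape),uv[:,1].reshape(gx.shape),cv2.INTER_CUBIC)
cv2.imwrite("pics/"+n+"r.png",cv2.resize(r_,None,fx=5,fy=5)[:,:,::-1])
import os
if os.path.exists("ref.npy"):
    ref=np.load("ref.npy"); g=lambda a:cv2.GaussianBlur(a.astype(np.float32).mean(2),(7,7),2)
    D=np.abs(g(r_)-g(ref))[20:80]; print("diff mean",D.mean().round(2),"max",D.max().round(1))
    np.save("ref.npy",r_)
    sys.exit(1 if D.mean()>8 else 0)
np.save("ref.npy",r_)
E
python3 t.py a4; python3 -m crank '[[1,[0,0,0],[7,0,0]],[1,[0,0,0],[0,0,0]]]' >/dev/null; python3 t.py a5
```

```text
t 15.6 pos [0.5762 0.1051 0.1024] zyaw 31.86 F [-1.2 -2.8  2.6] T [ 0.04  -0.174 -0.44 ] grip 0.0354 j6 -2.065
in [273. 124.] out [281.  90.]
t 15.85 pos [0.5761 0.1052 0.1024] zyaw 24.82 F [-1.2 -2.4  1.4] T [ 0.149 -0.257 -0.402] grip 0.0348 j6 -1.942
in [256. 132.] out [260.  97.]
diff mean 3.3 max 34.1
```

View pics/a5r.png

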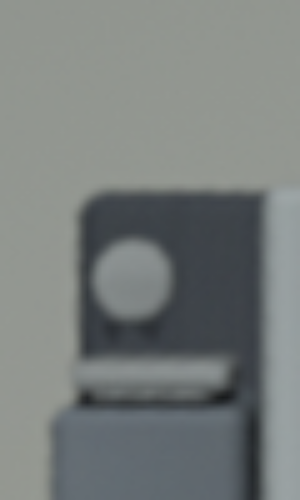

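```bash
python3 -m crank '[[1,[0,0,0],[7,0,0]],[1,[0,0,0],[0,0,0]]]' >/dev/null; python3 t.py a6 && python3 -m crank '[[1,[0,0,0],[7,0,0]],[1,[0,0,0],[0,0,0]]]' >/dev/null && python3 t.py a7
```

```text
t 16.1 pos [0.5761 0.1052 0.1024] zyaw 17.84 F [-0.2 -1.   2.5] T [ 0.053 -0.358 -0.357] grip 0.0351 j6 -1.82
in [241. 141.] out [241. 107.]
diff mean 2.98 max 34.4
t 16.35 pos [0.5761 0.1053 0.1024] zyaw 10.85 F [-2.3  0.7  2.6] T [ 0.055 -0.397 -0.171] grip 0.0353 j6 -1.698
in [228. 152.] out [223. 119.]
diff mean 2.65 max 34.0
```

View pics/a7r.png

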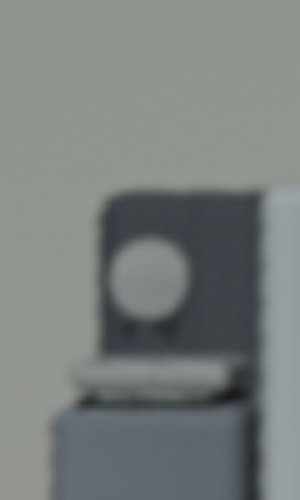

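```bash
sed -i 's/D.mean()>8/D.mean()>5/' t.py; python3 -m crank '[[1,[0,0,0],[7,0,0]],[1,[0,0,0],[0,0,0]]]' >/dev/null; python3 t.py a8 && python3 -m crank '[[1,[0,0,0],[7,0,0]],[1,[0,0,0],[0,0,0]]]' >/dev/null && python3 t.py a9; python3 st.py w14
```

```text
t 16.6 pos [0.5761 0.1053 0.1024] zyaw 3.85 F [-1.7  0.7  3.3] T [ 0.07  -0.389 -0.029] grip 0.0353 j6 -1.576
in [216. 165.] out [207. 132.]
diff mean 3.0 max 33.9
t 16.85 pos [0.5761 0.1054 0.1024] zyaw -3.15 F [-1.7  2.7  2.5] T [ 0.144 -0.409  0.202] grip 0.035 j6 -1.454
in [206. 179.] out [194. 148.]
diff mean 3.62 max 35.2
0.0007887146208348471 0.0006737677700981737 0.10243396490354861 [2.64501496 2.51233395 1.6835869 ] [ 0.17952673 -0.41918007 -0.14455896]
```

View pics/a9r.png

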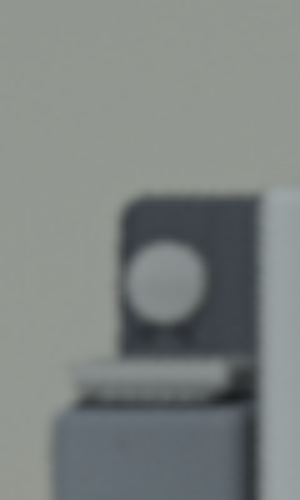

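View pics/w14.png

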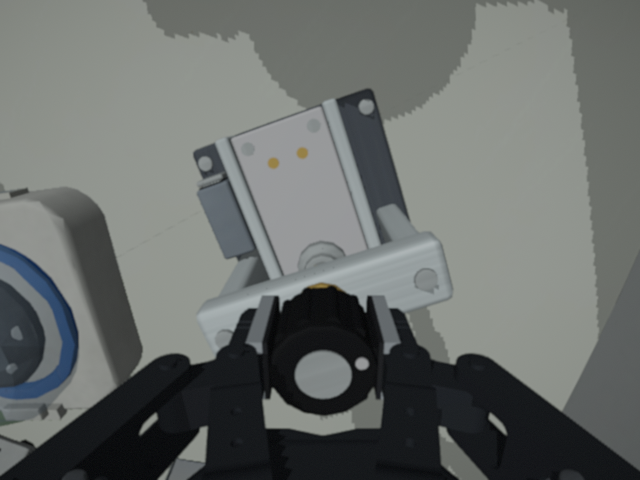

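```bash
python3 -m crank '[[1,[0,0,0],[7,0,0]],[1,[0,0,0],[0,0,0]]]' >/dev/null; python3 t.py b1 && python3 -m crank '[[1,[0,0,0],[7,0,0]],[1,[0,0,0],[0,0,0]]]' >/dev/null && python3 t.py b2
```

```text
t 17.15 pos [0.5761 0.1054 0.1024] zyaw -10.19 F [-2.6  4.9  1.9] T [ 0.028 -0.236  0.372] grip 0.0348 j6 -1.331
in [199. 193.] out [182. 165.]
diff mean 3.24 max 32.6
t 17.4 pos [0.5761 0.1055 0.1024] zyaw -17.17 F [-2.2  4.9  0.8] T [ 0.066 -0.177  0.572] grip 0.0349 j6 -1.209
in [193. 208.] out [174. 182.]
diff mean 3.45 max 32.9
```

View pics/b2r.png

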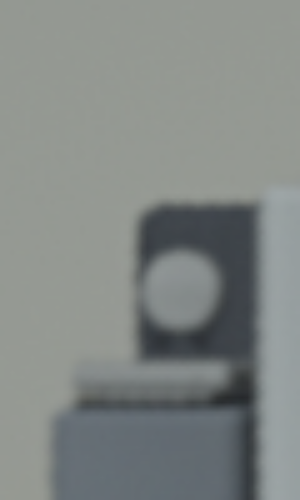

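```bash
python3 -m crank '[[1,[0,0,0],[7,0,0]],[1,[0,0,0],[0,0,0]]]' >/dev/null; python3 t.py b3 && python3 -m crank '[[1,[0,0,0],[7,0,0]],[1,[0,0,0],[0,0,0]]]' >/dev/null && python3 t.py b4
```

```text
t 17.65 pos [0.5761 0.1055 0.1024] zyaw -24.2 F [-2.2  5.5  0. ] T [ 0.048 -0.129  0.654] grip 0.0351 j6 -1.086
in [190. 224.] out [168. 201.]
diff mean 3.61 max 30.8
t 17.9 pos [0.5761 0.1056 0.1024] zyaw -31.2 F [-2.3  4.7 -0.1] T [0.095 0.029 0.7  ] grip 0.0354 j6 -0.964
in [189. 240.] out [164. 220.]
diff mean 3.94 max 31.9
```

View pics/b4r.png

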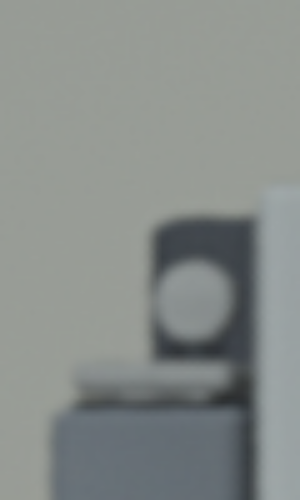

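```bash
python3 -m crank '[[1,[0,0,0],[7,0,0]],[1,[0,0,0],[0,0,0]]]' >/dev/null; python3 t.py b5 && python3 -m crank '[[1,[0,0,0],[7,0,0]],[1,[0,0,0],[0,0,0]]]' >/dev/null && python3 t.py b6; python3 st.py w15
```

```text
t 18.15 pos [0.5761 0.1056 0.1024] zyaw -38.2 F [-2.3  5.9 -1.4] T [0.021 0.135 0.729] grip 0.0349 j6 -0.842
in [189. 255.] out [163. 238.]
diff mean 3.82 max 32.0
t 18.4 pos [0.5762 0.1057 0.1024] zyaw -45.2 F [-1.6  5.7 -2.2] T [0.049 0.215 0.75 ] grip 0.0352 j6 -0.72
in [192. 270.] out [165. 257.]
diff mean 3.3 max 31.4
0.001003952073190469 0.0009357688248091466 0.10240417903572115 [2.44174523 5.5730903  1.56978322] [ 0.68124431 -0.38047292 -0.04948014]
```

View pics/b6r.png

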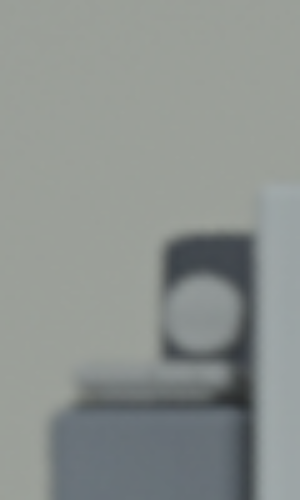

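View pics/w15.png

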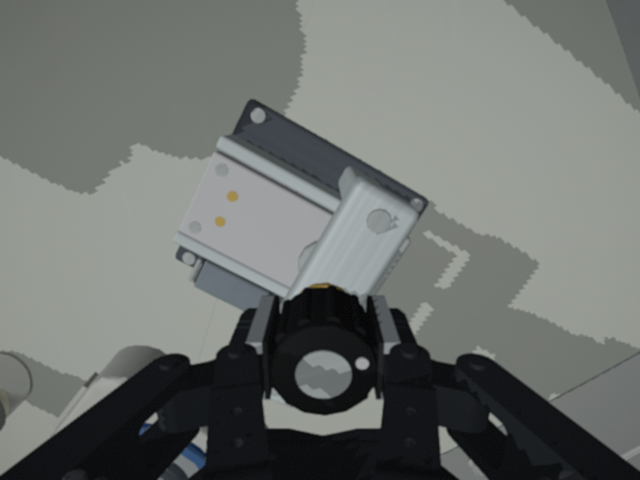

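```bash
python3 -m crank '[[1,[0,0,0],[7,0,0]],[1,[0,0,0],[0,0,0]]]' >/dev/null; python3 t.py b7 && python3 -m crank '[[1,[0,0,0],[7,0,0]],[1,[0,0,0],[0,0,0]]]' >/dev/null && python3 t.py b8
```

```text
t 18.7 pos [0.5763 0.1057 0.1024] zyaw -52.21 F [-2.2  5.5 -2.5] T [0.062 0.294 0.724] grip 0.0353 j6 -0.598
in [196. 285.] out [168. 274.]
diff mean 8.12 max 81.8
```

View pics/b7.png

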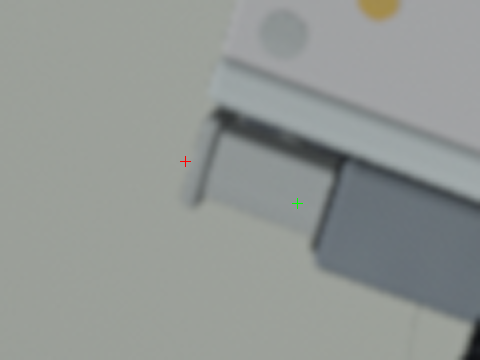

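View pics/b7r.png

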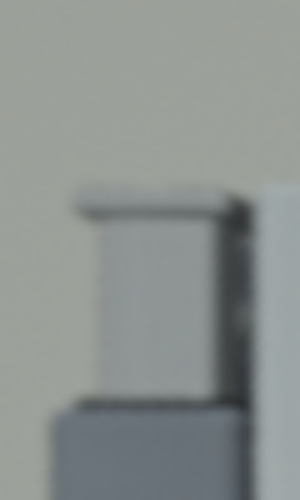

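```bash
python3 -m crank '[[1,[0,0,0],[0,0,0]],[1,[0,0,0],[0,0,0]],[-0.2,[0,0,0],[0,0,0]],[-0.2,[0,0,0],[0,0,0]],[-0.4,[0,0,0],[0,0,0]],[-0.4,[0,0,0],[0,0,0]],[-0.4,[-0.02,0,0],[0,0,0]],[-0.4,[-0.04,0,0],[0,0,0]],[-0.4,[-0.04,0,0],[0,0,0]],[-0.4,[-0.03,0,0],[0,0,0]],[-0.4,[0,0,0],[0,0,0]],[-0.4,[0,0,0],[0,0,0]]]'; python3 t.py c1; python3 st.py w16
```

```text
time_s: 19.9
position: [0.5761, 0.1049, 0.2328]
ee_rot: [0.715, 1.449, -0.714]
ft_force: [0.1, -0.0, -0.4]
grip_width: 0.0598
t 19.95 pos [0.5752 0.1049 0.2316] zyaw -52.46 F [ 1.7  0.3 -0.6] T [ 0.031  0.006 -0.067] grip 0.0601 j6 -0.593
in [240. 226.] out [222. 219.]
diff mean 12.38 max 29.3
-0.0001602530516369681 0.00046053758482930257 0.23159390388135326 [-0.12577884  0.6363388  -1.6738439 ] [-0.03569673  0.05672109 -0.03102884]
```

View pics/w16.png

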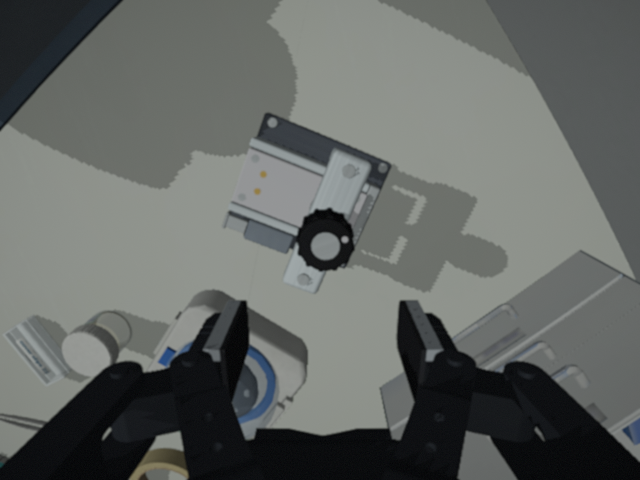

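The tab is out at about (230,222), the cell is home between the rails, the gripper is clear above the press, and the jar and slide box look untouched. Handing in.

```bash
python3 -c "
from h import *
print(state()['ft_force'],state()['joint_vel']); print(r.hand_in())"
```

```text
[-0.04053195  0.22973976 -0.0490472 ] [0.00166773 0.01350468 0.00740491 0.00244765 0.00083759 0.00221457]
the job is handed in; nothing more can be done
None
```

I pushed the cell home, turned the knob clockwise about 2.2 rad until the tab popped out, then stopped, let go and lifted clear. I handed the job in at about 20 s; no verdict was reported.

**Pushing:** My first push went wrong. The flared side of the fingers caught the cell's edge and read about 15 N vertically and 9 N sideways, so I backed off with the tab still held in. I turned the tool 90° and finished in 1–3 mm steps. The cell stopped moving at about 6–7 N, well under the 25 N limit, with its front just inside the rails as expected.

**Clamping:** I took a picture after each 7° step once near contact. The tab was in at 2.06 rad and out one step later. The dot on the knob did not move relative to the fingers when I last checked at 2.06 rad, so the grip was not slipping.

**Last checks:**
- The tab is out and the cell looks home.
- The gripper is clear of the press, with almost no force on the tool (about 0.2 N at hand-in).
- The jar and slide box look undisturbed. The dropper bottle was not in that last picture, but the arm never went near it.
- I could not measure the force between ram and cell. The tab popping out on a single step suggests it is within limits. The wrist torque was too noisy to confirm it.

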